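Open the trick box at the flea-market stall

TASK

Show a customer the inside of the wooden trick box: slide a fingertip lightly along the row of five tiles on its top edge until it drops where the one false tile gives way, press there until the catch underneath has gone all the way down, then push the lid away from the tiles until it is fully open. Never push or press harder than about 3 kg (30 N) on anything, and leave the goods beside the box undisturbed.

Things in the scene. Friction and masses are not known exactly. Their poses are not given: they have to be found in the camera images.
- box: Dark wooden trick box, 170 (x) x 280 (y) x 85 mm, heavy, fixed to the table. Origin: centre of its underside, on the table. Its +x points away from the robot and is the way the lid opens. A row of five tiles runs along its near (-x) top edge, centred on box x = -63 mm, with a solid end wall, 10 mm thick and as high, at either end of the row.
- row (a point): Centre of the top of the row (box x -63, y 0, height 85 mm; axes as the box). Five tiles that look alike, each 44 (x) x 52 (y) mm, tops flush, centred at y = -104, -52, 0, 52, 104 mm from here. Four are rigid, one is false (which one changes and is not told): on a soft spring (1 to 3 N) it sinks 8 mm, between its neighbours' upright walls, then rests on the catch; it springs back up when left.
- catch (a joint): The hidden catch under the false tile: 0 up (lid locked), 0.008 m fully down. Pressed through the false tile with about 10 N in all, so the fingertip ends 16 mm below the tile tops; a fingertip sinks only when wholly over that tile. No spring: the catch stays down. It frees the lid from about 0.005.
- lid (a joint): Sliding lid of the box, behind the tiles: 0 shut, 0.075 m fully open against a stop, moving along the box's +x. About 3 N of friction; stays where left. Locked (1 mm of play) until the catch is down.
- lid_push (a point): Middle of the upright near face of the raised panel on the lid, moving with the lid (axes as the box); shut: box x -22, y 0, height 92 mm. The panel, 94 (x) x 230 (y) mm, too wide to grasp, stands from 78 mm (the lid's flat margin, 18 mm wide in front of it) to 100 mm height. Push this face in +x. With the lid shut the tiles' far edge is 19 mm in front of it.
- bowl: Brass bowl, 110 mm across, 45 mm high, standing beside the box. Origin: centre of its underside. Leave alone.
- urn: Closed copper urn, 80 mm across, 106 mm high, standing beside the box. Origin: centre of its underside. Leave alone.
- mill: Turned wooden mill, 52 mm across, 108 mm high, standing near the box. Origin: centre of its underside. Leave alone.

How it is judged:
By the outcome, as a careful person would: the job done as asked, in the order asked, and still so for the second after the job is handed in, with the robot touching nothing.
It also fails if it takes over 72 s, if anything falls off the work surface, if the arm or the gripper's body presses on something with over 40 N, if the wrist force passes 120 N, or if a joint passes its speed limit or range.

ROBOT

A 7-joint arm with a two-finger parallel gripper is mounted at the origin on the work surface. World frame = base frame: x ahead of the robot, y to its left, z up, the work surface at z = 0. Lengths are in m, angles in rad, forces in N, time in s.
With the tool pointing down it reaches from about 0.35 to 0.9 m from the base axis. Payload 8.1 kg.
Tool frame: the origin (TCP) lies where the fingers leave the gripper's body, on its centre line; the fingertips stand 66 mm ahead of it and the grasp point (between the pads) lies 47 mm ahead of it (arm.tip_reach is the distance from the TCP to the fingertips, in m); z points along the fingers, y is the direction in which the jaws open and shut (so a half turn about z gives the same grasp; the last joint's range is limited). The gripper opens to 92 mm and grips with 3 to 60 N. Pads are 19 mm wide; open, the fingers measure 130 mm over their backs; the gripper's body (75 mm by 190 mm) begins 47 mm behind the grasp point.
Start: joints at [-1.393, 0.434, 0.025, 1.573, -0.012, 1.134, -0.075], TCP at [0.173, 0.601, 0.292] pointing down, gripper open.
Joint ranges: [-2.62, 2.62], [-0.44, 2.09], [-1.27, 1.32], [0.08, 2.57], [-1.32, 4.46], [0.12, 2], [-2.74, 2.74]. Speed limits (rad/s): [2.22, 2.22, 3.01, 3.01, 3.14, 3.14, 3.14].

INTERFACE

Orientations are given as a rotation vector (axis times angle).
In Python, from cell import arm gives the robot as it stands.
- The arm moves only by the tool carry_out, never from a script. Its argument "plan" is a list of rows, each a list of 5 numbers: the shift along the world's x, y, z in cm, then the turn about the world's z in rad, then the finger opening in cm, from 0 to 9.18. In form: [[tx, ty, tz, spin, fingers], ...]. A call has 1 to 20 rows; each row is the pose to reach, as a shift and turn from the pose measured when the call began; what a row does not reach only later rows make up. A row lasts 1/10 s, in which the tool goes at most 50 mm and 8.59 degrees, less where a joint would pass 70% of its speed; a pose out of reach is approached as far as the arm can. A call with a gripper value outside its range is refused whole. The fingers move at their own pace and stop on an object; "squeeze" is the grip in N (left out, the last holds). Time passes only in rows, so rows that repeat a pose let the fingers close. It gives the time, the measured TCP pose, the force and the opening at its end, in the units of the state.
- arm.observe(): the state, without advancing time (a new reading comes with each control period).
- arm.get_image(name): name is "scene" or "top"; returns (picture, depth): 384x512x3 uint8, red, green, blue; 384x512 float32, m along the optical axis (not along the pixel's ray), 0 where there is no reading.
- arm.get_calibration(name): a dict with "intrinsics" (3x3 intrinsics, pixels), "rvec" (rotation vector, rad) and "tvec" (3), from world to camera coordinates, as OpenCV has them. Camera axes: x right, y down, z forward; pixel columns grow to the right and rows downward; lengths in m; the calibration is good to about 2 mm. A picture is of the moment at which its call begins. get_calibration takes no time and is no camera call.
- arm.sign_off(): hands the job in, once; it reports no verdict.
The state is a dict: "clock": time; "joints": joint angles; "dq": joint speeds; "joint_efforts": joint torques, N m; "position": TCP position; "ee_rot": TCP orientation; "force": force on the tool from outside, world axes, zero at the start; "ft_torque": the same for the moment, N m; "width": opening from 0.0 (shut) to 1.0 (fully open).
Only numpy, scipy, OpenCV 4.12 (cv2) and the standard library are available. Lean on these libraries where they do the work, as an engineer would, in place of code of your own. Each camera call takes 0.05 s, during which the arm holds its last target. There are 200 camera calls.

## Working session

There is one attempt and no reset: what is moved stays moved. The work goes in short steps, Python scripts to look and compute and a tool call to move; the robot and the scene stay as the last step left them, time stands still between calls to the robot, and variables do not carry over. Pictures are saved under pics/ and viewed, about 8 in all and at most 12, crops included, and the job is handed in when it is done.

Besides the shell and the picture viewer there is one more tool, called after "Request:" as name(argument=value, ...) on one line, values as JSON. carry_out: Moves the arm, as the interface text tells. Its arguments: {"type":"object","properties":{"plan":{"type":"array"},"squeeze":{"type":"number"}},"required":["plan"]}

```bash
mkdir -p pics; python3 - <<'E'
from cell import arm
import cv2,numpy as np
print(arm.observe(), arm.tip_reach)
for n in("scene","top"):
    p,d=arm.get_image(n); cv2.imwrite(f"pics/{n}0.png",p[:,:,::-1]); np.savez(f"{n}0.npz",p=p,d=d)
    print(n,arm.get_calibration(n))
E
```

```text
{'clock': 0.0, 'joints': array([-1.39260566,  0.43520113,  0.02497908,  1.57406249, -0.01162856,
        1.13400829, -0.07509914]), 'dq': array([ 5.83704715e-04, -2.19528281e-03,  1.33767749e-05, -8.67166863e-04,
       -2.51857613e-04,  6.30168842e-04, -6.26747306e-04]), 'joint_efforts': array([ 7.39636052e-04, -6.67834067e+01,  9.85442586e-01, -3.14453924e+01,
       -6.04944653e-02,  4.25481470e-02,  1.78696855e-04]), 'position': array([0.17312793, 0.60012974, 0.29147192]), 'ee_rot': array([-4.39737499e-01, -3.11056358e+00,  2.40448396e-03]), 'force': array([ 0.40908168, -0.06528592,  0.12556275]), 'ft_torque': array([ 0.01381712, -0.03682234,  0.03755041]), 'width': 1.002528329490485} 0.0655
scene {'intrinsics': array([[390.02050981,   0.        , 248.53431144],
       [  0.        , 390.02050981, 196.07802889],
       [  0.        ,   0.        ,   1.        ]]), 'rvec': array([ 1.6411122 ,  1.69993576, -0.8253855 ]), 'tvec': array([-0.02301496, -0.26900717,  1.30908084])}
top {'intrinsics': array([[443.57805784,   0.        , 257.65746616],
       [  0.        , 443.57805784, 202.37758757],
       [  0.        ,   0.        ,   1.        ]]), 'rvec': array([ 2.14964982, -2.124463  ,  0.18143066]), 'tvec': array([0.02904837, 0.53220796, 1.13118489])}
```

View pics/top0.png

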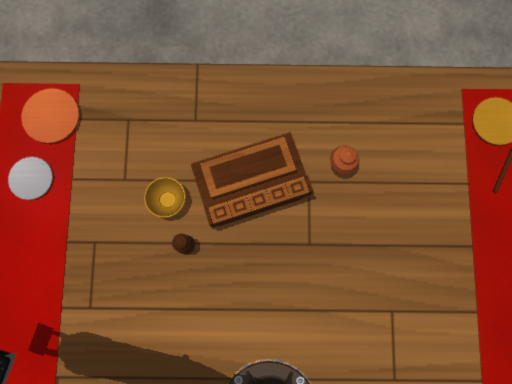

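View pics/scene0.png

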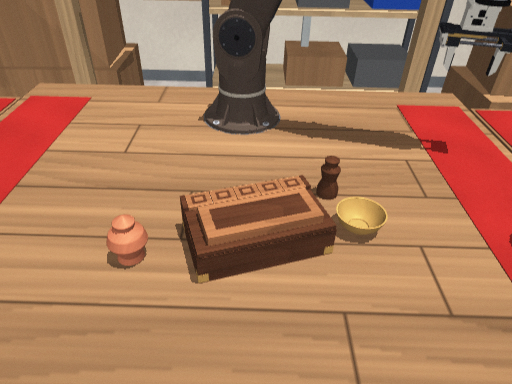

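Top view: box around (252,180), tile row from (220,212) to (298,187), bowl (165,197), mill (183,243) and urn (345,160). The scene view agrees. Next I measure the box pose.

```bash
cat > h.py <<'E'
import cv2,numpy as np
from cell import arm
def cloud(n,d):
    c=arm.get_calibration(n);K=c["intrinsics"];R=cv2.Rodrigues(c["rvec"])[0]
    v,u=np.indices(d.shape);P=np.stack([(u-K[0,2])/K[0,0]*d,(v-K[1,2])/K[1,1]*d,d],-1)
    return (P-c["tvec"])@R
def ray(n,uv,z):
    c=arm.get_calibration(n);K=c["intrinsics"];R=cv2.Rodrigues(c["rvec"])[0]
    o=-R.T@c["tvec"];r=R.T@np.linalg.inv(K)@[uv[0],uv[1],1.];return o+r*(z-o[2])/r[2]
E
python3 - <<'E'
from h import *
for n in("top","scene"):
    z=np.load(n+"0.npz");W=cloud(n,z["d"]);m=(z["d"]>0)&(W[...,2]>.07)&(W[...,2]<.115)&(W[...,0]>.35)&(W[...,0]<.9)&(abs(W[...,1])<.3)
    k,l,s,_=cv2.connectedComponentsWithStats(m.astype(np.uint8))
    for i in range(1,k):
        if s[i,4]<15: continue
        q=W[l==i]; r=cv2.minAreaRect((q[:,:2]*1000).astype(np.float32)); print(n,s[i],r,np.percentile(q[:,2],[5,25,50,75,95]).round(4))
    m=(z["d"]>0)&(W[...,2]>.02)&(W[...,0]>.3)&(W[...,0]<.9)&(abs(W[...,1])<.35)
    k,l,s,_=cv2.connectedComponentsWithStats(m.astype(np.uint8))
    for i in range(1,k):
        if s[i,4]>40: print(n,'obj',W[l==i].min(0).round(3),W[l==i].max(0).round(3))
# light tile faces
z=np.load("top0.npz");p=z["p"]
for uv in((220,212),(240,206),(259,199),(279,193),(298,187)): print(ray("top",uv,.085).round(4))
print(cv2.imwrite("pics/c.png",cv2.resize(p[125:235,180:325],None,fx=5,fy=5,interpolation=cv2.INTER_CUBIC)[:,:,::-1]))
E
```

```text
top [ 191  132  122   94 6798] ((592.6024780273438, 53.8763427734375), (171.32460021972656, 280.7776184082031), 18.796945571899414) [0.0745 0.0799 0.0864 0.0984 0.1011]
top [335 147  22  22 336] ((649.294677734375, -195.59913635253906), (55.95325469970703, 53.04560470581055), 74.8150405883789) [0.0706 0.0743 0.0916 0.0966 0.1022]
top [172 234  18  18 262] ((421.0895690917969, 230.0545196533203), (43.16114807128906, 44.2196159362793), 0.5715392231941223) [0.0739 0.0779 0.0986 0.1021 0.1055]
top obj [ 0.467 -0.105  0.02 ] [0.716 0.213 0.106]
top obj [ 0.613 -0.232  0.04 ] [ 0.688 -0.157  0.106]
top obj [0.49 0.23 0.02] [0.598 0.337 0.048]
top obj [0.397 0.206 0.02 ] [0.445 0.252 0.109]
scene [321 156  20  20 299] ((427.5384521484375, 227.2560577392578), (44.50404739379883, 38.59636688232422), 84.73303985595703) [0.0726 0.0778 0.085  0.1001 0.1041]
scene [ 180  175  157   83 8148] ((593.3970336914062, 52.92918395996094), (173.11459350585938, 281.0677185058594), 19.16831398010254) [0.076  0.0818 0.0898 0.0997 0.1008]
scene [109 215  32  27 610] ((659.005859375, -195.26177978515625), (45.119285583496094, 58.154788970947266), 24.09157943725586) [0.0708 0.0745 0.0844 0.0959 0.1027]
scene obj [0.408 0.202 0.02 ] [0.45  0.251 0.106]
scene obj [ 0.469 -0.108  0.02 ] [0.72  0.213 0.103]
scene obj [0.49  0.227 0.02 ] [0.6   0.335 0.046]
scene obj [ 0.624 -0.235  0.02 ] [ 0.693 -0.159  0.106]
[0.499 0.131 0.085]
[0.5151 0.0804 0.085 ]
[0.5338 0.0321 0.085 ]
[ 0.55  -0.019  0.085]
[ 0.5663 -0.0678  0.085 ]
True
```

View pics/c.png

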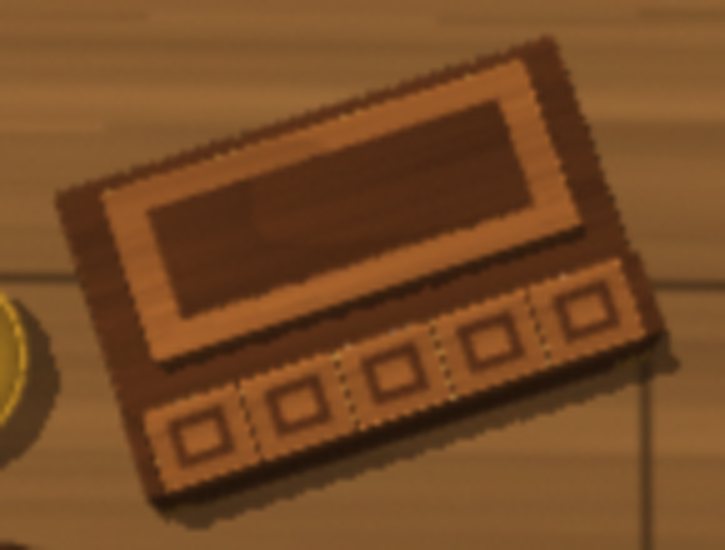

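Both views and the tile rays agree: box centre (0.593, 0.0535), yaw about 0.33 rad, row centre (0.534, 0.033). I'll go above the +y end tile at (0.4997, 0.1315) with the fingers shut and the jaw axis along the row.

Request:
carry_out(plan=[[3,-4,0,0.1,0],[6,-8,0,0.2,0],[9,-12,0,0.3,0],[12,-16.5,0,0.4,0],[15,-21,0,0.5,0],[18,-25.5,0,0.61,0],[21,-30,0,0.61,0],[24,-34,0,0.61,0],[27,-38,0,0.61,0],[29,-41.5,0,0.61,0],[31,-44.5,-2,0.61,0],[32.2,-46,-5,0.61,0],[32.7,-46.9,-8,0.61,0],[32.7,-46.9,-10,0.61,0],[32.7,-46.9,-11,0.61,0],[32.7,-46.9,-11,0.61,0],[32.7,-46.9,-11,0.61,0]], squeeze=20)

```text
clock: 1.8
position: [0.5004, 0.1317, 0.1822]
ee_rot: [-0.516, 3.098, -0.002]
force: [-0.1, 0.0, 0.7]
width: 0.006
```

Request:
carry_out(plan=[[0,0,-1.5,0,0],[0,0,-2.4,0,0],[0,0,-2.7,0,0],[0,0,-2.8,0,0],[0,0,-2.9,0,0],[0,0,-3.0,0,0],[0,0,-3.1,0,0],[0,0,-3.1,0,0],[0,0,-3.1,0,0]])

```text
clock: 2.7
position: [0.5004, 0.1317, 0.1513]
ee_rot: [-0.515, 3.098, -0.002]
force: [0.1, 0.3, -0.4]
width: 0.006
```

```bash
python3 - <<'E'
from h import *
p,d=arm.get_image("scene");cv2.imwrite("pics/s1.png",cv2.resize(p[120:290,160:360],None,fx=3.5,fy=3.5)[:,:,::-1])
o=arm.observe();print(o["position"],o["force"])
E
```

```text
[0.50038491 0.13165347 0.15123004] [ 0.04381926  0.48715235 -0.09242106]
```

View pics/s1.png

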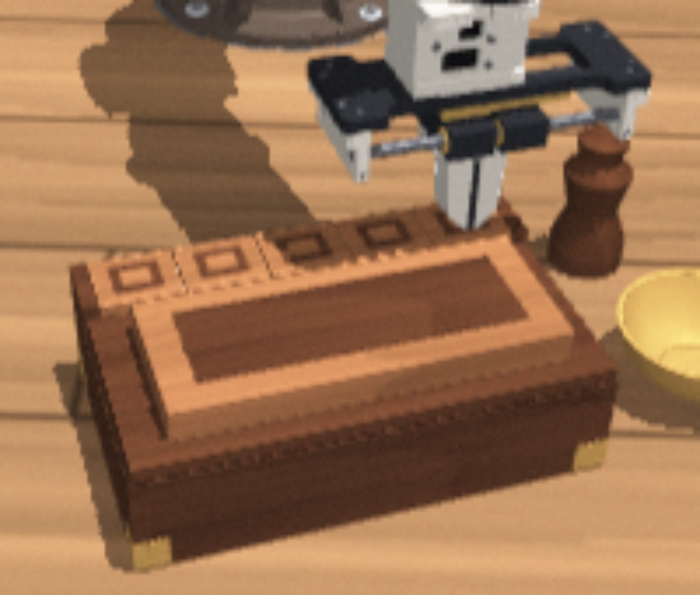

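The fingertip stands just over the +y end tile (crop ≈(470,225)), clear of the mill. Now a gentle touch.

Request:
carry_out(plan=[[0,0,-0.05,0,0],[0,0,-0.1,0,0],[0,0,-0.15,0,0],[0,0,-0.2,0,0],[0,0,-0.2,0,0],[0,0,-0.2,0,0]])

```text
clock: 3.35
position: [0.5004, 0.1317, 0.1493]
ee_rot: [-0.516, 3.098, -0.002]
force: [-0.2, -0.1, 0.9]
width: -0.002
```

Request:
carry_out(plan=[[0,0,-0.05,0,0],[0,0,-0.1,0,0],[0,0,-0.15,0,0],[0,0,-0.2,0,0],[0,0,-0.2,0,0],[0,0,-0.2,0,0]])

```text
clock: 3.95
position: [0.5005, 0.1317, 0.1473]
ee_rot: [-0.515, 3.098, -0.002]
force: [-0.1, 0.5, 0.9]
width: 0.004
```

The tip is 3 mm below nominal height with under 1 N, so this end tile may be the false one. The task asks for it to be found by sliding, so I'll lift off, start at the other end and slide back towards here.

Request:
carry_out(plan=[[0,0,1,0,0],[0,0,2.5,0,0],[1,-2.9,2.5,0,0],[2.1,-6.2,2.5,0,0],[3.2,-9.5,2.5,0,0],[4.3,-12.8,2.5,0,0],[5.4,-15.9,2.5,0,0],[6.2,-18.2,2.5,0,0],[6.7,-19.7,2,0,0],[6.7,-19.7,1.2,0,0],[6.7,-19.7,0.7,0,0],[6.7,-19.7,0.5,0,0],[6.7,-19.7,0.4,0,0],[6.7,-19.7,0.35,0,0],[6.7,-19.7,0.3,0,0],[6.7,-19.7,0.25,0,0],[6.7,-19.7,0.2,0,0],[6.7,-19.7,0.2,0,0],[6.7,-19.7,0.2,0,0]])

```text
clock: 5.85
position: [0.5669, -0.0636, 0.1507]
ee_rot: [-0.518, 3.098, 0.001]
force: [-8.4, 3.0, 18.6]
width: 0.007
```

Contact is firm here, with the tip at 0.085, so this tile is rigid. Lightening the touch and sliding towards +y.

Request:
carry_out(plan=[[0,0,-0.02,0,0],[0,0,-0.03,0,0],[-0.15,0.45,-0.03,0,0],[-0.35,1.0,-0.03,0,0],[-0.55,1.6,-0.03,0,0],[-0.75,2.2,-0.03,0,0],[-0.95,2.75,-0.03,0,0],[-1.15,3.3,-0.03,0,0],[-1.35,3.9,-0.03,0,0],[-1.5,4.4,-0.03,0,0],[-1.67,4.8,-0.03,0,0],[-1.67,4.8,-0.03,0,0],[-1.67,4.8,-0.03,0,0]])

```text
clock: 7.15
position: [0.5505, -0.015, 0.1509]
ee_rot: [-0.519, 3.096, 0.001]
force: [0.4, -1.5, 6.7]
width: 0.009
```

Request:
carry_out(plan=[[0,0,-0.03,0,0],[-0.2,0.6,-0.03,0,0],[-0.4,1.2,-0.03,0,0],[-0.65,1.85,-0.03,0,0],[-0.85,2.5,-0.03,0,0],[-1.1,3.15,-0.03,0,0],[-1.3,3.8,-0.03,0,0],[-1.5,4.4,-0.03,0,0],[-1.7,4.9,-0.03,0,0],[-1.7,4.9,-0.03,0,0]])

```text
clock: 8.15
position: [0.5335, 0.0349, 0.1509]
ee_rot: [-0.52, 3.096, 0.001]
force: [0.7, -1.4, 5.5]
width: 0.005
```

Request:
carry_out(plan=[[0,0,-0.03,0,0],[-0.2,0.6,-0.03,0,0],[-0.4,1.2,-0.03,0,0],[-0.65,1.85,-0.03,0,0],[-0.85,2.5,-0.03,0,0],[-1.1,3.15,-0.03,0,0],[-1.3,3.8,-0.03,0,0],[-1.5,4.4,-0.03,0,0],[-1.7,4.9,-0.03,0,0],[-1.7,4.9,-0.03,0,0]])

```text
clock: 9.15
position: [0.5164, 0.0849, 0.1508]
ee_rot: [-0.521, 3.095, 0.001]
force: [-0.3, -0.1, 6.1]
width: 0.003
```

Three more rigid. On to the last tile, lightly, lowering only once over its centre.

Request:
carry_out(plan=[[0,0,-0.03,0,0],[-0.2,0.6,-0.03,0,0],[-0.4,1.2,-0.03,0,0],[-0.65,1.85,-0.03,0,0],[-0.85,2.5,-0.03,0,0],[-1.1,3.15,-0.03,0,0],[-1.35,3.8,-0.03,0,0],[-1.55,4.3,-0.03,0,0],[-1.65,4.65,-0.03,0,0],[-1.65,4.65,-0.05,0,0],[-1.65,4.65,-0.1,0,0],[-1.65,4.65,-0.15,0,0],[-1.65,4.65,-0.2,0,0],[-1.65,4.65,-0.25,0,0],[-1.65,4.65,-0.3,0,0],[-1.65,4.65,-0.3,0,0]])

```text
clock: 10.75
position: [0.5, 0.1312, 0.1478]
ee_rot: [-0.521, 3.095, 0.001]
force: [-1.1, 0.2, 2.7]
width: 0.004
```

It gives way here: 3 mm down at 2.7 N. Pressing on gently.

Request:
carry_out(plan=[[0,0,-0.1,0,0],[0,0,-0.2,0,0],[0,0,-0.3,0,0],[0,0,-0.4,0,0],[0,0,-0.5,0,0],[0,0,-0.6,0,0],[0,0,-0.7,0,0],[0,0,-0.8,0,0],[0,0,-0.9,0,0],[0,0,-1.0,0,0],[0,0,-1.05,0,0],[0,0,-1.1,0,0],[0,0,-1.15,0,0],[0,0,-1.2,0,0],[0,0,-1.2,0,0]])

```text
clock: 12.25
position: [0.5, 0.1313, 0.1362]
ee_rot: [-0.521, 3.094, 0.001]
force: [-2.7, -0.2, 8.6]
width: 0.003
```

Request:
carry_out(plan=[[0,0,-0.05,0,0],[0,0,-0.1,0,0],[0,0,-0.15,0,0],[0,0,-0.2,0,0],[0,0,-0.23,0,0],[0,0,-0.25,0,0],[0,0,-0.25,0,0]])

```text
clock: 12.95
position: [0.5001, 0.1312, 0.1347]
ee_rot: [-0.521, 3.094, 0.002]
force: [-4.6, -1.1, 18.0]
width: 0.008
```

The catch is down: tip 16.1 mm below the tile tops, with force rising to 18 N on the stop. Now lift straight out and go in front of the lid panel.

Request:
carry_out(plan=[[0,0,0.5,0,0],[0,0,1.5,0,0],[0,0,3,0,0],[0,0,4,0,0],[0.5,-1.0,4,0,0],[1.6,-3.0,4,0,0],[2.8,-5.2,4,0,0],[4,-7.4,4,0,0],[4.8,-8.8,4,0,0],[5.0,-9.2,3.6,0,0],[5.0,-9.2,2.8,0,0],[5.0,-9.2,2.2,0,0],[5.0,-9.2,2.0,0,0],[5.0,-9.2,2.0,0,0]])

```text
clock: 14.35
position: [0.5495, 0.0402, 0.1541]
ee_rot: [-0.523, 3.095, 0.002]
force: [0.1, 0.4, 0.4]
width: 0.006
```

Request:
carry_out(plan=[[0.3,0.1,0,0,0],[0.6,0.2,0,0,0],[0.9,0.3,0,0,0],[1.1,0.38,0,0,0],[1.3,0.45,0,0,0],[1.5,0.51,0,0,0],[1.7,0.58,0,0,0],[2.0,0.68,0,0,0],[2.3,0.79,0,0,0],[2.6,0.89,0,0,0],[2.6,0.89,0,0,0]])

```text
clock: 15.45
position: [0.5761, 0.0494, 0.154]
ee_rot: [-0.523, 3.094, 0.002]
force: [-0.8, 0.2, -0.6]
width: 0.004
```

The lid is moving freely. Carrying on.

Request:
carry_out(plan=[[0.3,0.1,0,0,0],[0.7,0.24,0,0,0],[1.1,0.38,0,0,0],[1.5,0.51,0,0,0],[1.9,0.65,0,0,0],[2.3,0.79,0,0,0],[2.7,0.92,0,0,0],[3.1,1.06,0,0,0],[3.5,1.2,0,0,0],[3.9,1.33,0,0,0],[4.3,1.47,0,0,0],[4.6,1.57,0,0,0],[4.9,1.68,0,0,0],[5.1,1.75,0,0,0],[5.1,1.75,0,0,0]])

```text
clock: 16.95
position: [0.6276, 0.067, 0.154]
ee_rot: [-0.523, 3.093, 0.002]
force: [-1.1, 0.4, -0.6]
width: 0.003
```

Request:
carry_out(plan=[[0.1,0.03,0,0,0],[0.2,0.07,0,0,0],[0.3,0.1,0,0,0],[0.4,0.14,0,0,0],[0.5,0.17,0,0,0],[0.6,0.2,0,0,0],[0.65,0.22,0,0,0],[0.65,0.22,0,0,0]])

```text
clock: 17.75
position: [0.6325, 0.0687, 0.154]
ee_rot: [-0.524, 3.097, 0.002]
force: [-9.7, -1.5, 7.0]
width: 0.006
```

At box x ≈ 42 mm and 10 N, as expected for the stop. A slight firming, then back off and look.

Request:
carry_out(plan=[[0.05,0.02,0,0,0],[0.09,0.03,0,0,0],[0.12,0.04,0,0,0],[0.12,0.04,0,0,0]])

```text
clock: 18.15
position: [0.6327, 0.0687, 0.154]
ee_rot: [0.523, -3.096, -0.002]
force: [-8.8, -1.7, 6.5]
width: 0.004
```

Request:
carry_out(plan=[[-0.3,-0.1,0,0,0],[-1,-0.33,0,0,0],[-1.5,-0.5,1,0,0],[-1.5,-0.5,4,0,0],[-1.5,-0.5,8,0,0],[-4,-1,12,0,0],[-8,-1,15,0,0],[-12,2,17,0,0],[-15,6,18,0,0],[-17,10,18,0,0],[-18,14,18,0,0],[-19,18,18,0,0],[-20,21,18,0,0],[-20,21,18,0,0],[-20,21,18,0,0]])

```text
clock: 19.65
position: [0.4325, 0.2789, 0.3346]
ee_rot: [0.525, -3.096, -0.003]
force: [0.3, 0.1, -1.0]
width: 0.005
```

```bash
python3 - <<'E'
from h import *
t=np.array([.946,.324])
for n in("top","scene"):
    p,d=arm.get_image(n);W=cloud(n,d)
    q=W[...,:2]-[.593,.0535];bx=q@t;by=q@[-.324,.946]
    m=(abs(by)<.09)&(W[...,2]>.095)&(W[...,2]<.104)&(abs(bx)<.2);print(n,"panel box x",np.percentile(bx[m],[1,99]).round(4))
    z0=np.load(n+"0.npz");W0=cloud(n,z0["d"])
    for nm,c in dict(bowl=(.545,.283),urn=(.655,-.195),mill=(.423,.229)).items():
        o=[]
        for w in(W0,W): k=(np.hypot(w[...,0]-c[0],w[...,1]-c[1])<.075)&(w[...,2]>.02)&((w[...,:2]-[.593,.0535])@[-.324,.946]<.5)&(abs((w[...,:2]-[.593,.0535])@[-.324,.946])>.15); o.append(w[k].mean(0).round(4))
        print(nm,*o)
    if n=="top": cv2.imwrite("pics/t2.png",p[:,:,::-1])
o=arm.observe();print(o["clock"],o["position"],o["force"])
E
```

```text
top panel box x [0.0531 0.1452]
bowl [0.5498 0.2906 0.0337] [0.5311 0.2782 0.289 ]
urn [ 0.6441 -0.1901  0.0736] [ 0.6442 -0.1901  0.0737]
mill [0.4188 0.2243 0.0771] [0.4154 0.2379 0.626 ]
scene panel box x [0.0548 0.1473]
bowl [0.5365 0.2854 0.0343] [0.525  0.2815 0.1006]
urn [ 0.6705 -0.1907  0.0687] [ 0.6705 -0.1907  0.0689]
mill [0.4353 0.2251 0.0636] [0.4542 0.2464 0.3336]
19.75 [0.43324006 0.27740023 0.33444139] [-0.23329627 -0.24881465  0.32366305]
```

View pics/t2.png

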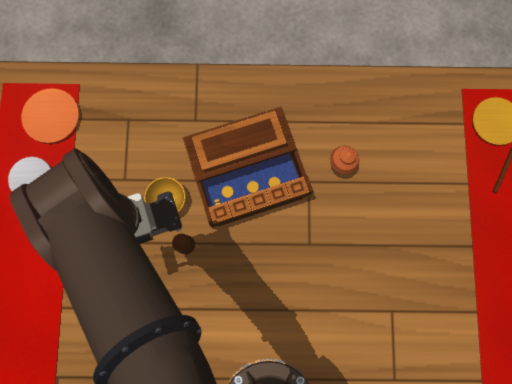

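The top view shows the lid open, with its front face at box x 53 mm (53 expected). The blue inside is visible, the bowl (165,195), mill (183,243) and urn (345,160) are where they were, and the arm is clear.

```bash
python3 -c "
from cell import arm
print(arm.sign_off())"
```

```text
the job is handed in; nothing more can be done
None
```

The box is open and the job is handed in. It took about 20 s of the 72 s allowed.

- **Finding the tile:** My first touch was on the +y end tile, and it sank 3 mm at about 1 N, which was not yet a slide. I lifted off and slid lightly (about 6 N) from the −y end. The first four tiles were rigid, and the finger dropped at the +y end tile.
- **Pressing the catch:** I pressed there to 16.1 mm below the tile tops, where the force rose to 18 N against the stop.
- **Opening the lid:** I pushed it until it met its stop at about 10 N. Its front face then measured 53–55 mm along the box in the two camera views; fully open is 53 mm.
- **Forces:** The highest reading was about 20 N, when I first touched the rigid −y end tile. That is under the 30 N limit, though I only have readings from the end of each move.
- **Goods beside the box:** The urn measured unchanged. My number check for the bowl and mill was spoiled by the arm being in view, but the last picture shows both at the same pixels as before. The robot was touching nothing at the end.

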